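# Seat a bearing in its nest and shut the two-stage keeper lever

### The job

Push the bearing that lies at the mouth of the nest along the plate until it sits fully home against the back stop at the far end of the channel, without picking it up. Then push the black-knobbed lever over, past its first click position, until it reaches the second and last stop, so that the keeper bar closes behind the bearing. Only push with the fingertips or the outside of the fingers, leave the other parts lying about where they are, and move clear at the end.

Things in the scene. Friction and masses are not known exactly. Their poses are not given: they have to be found in the camera images.
- nest_fixture: Fixed aluminium plate on the bench, 220 (x) x 280 (y) x 12 mm thick. Origin: centre of its underside. Its x axis runs along the nest channel from the mouth (nearer the robot) to the back stop, y to the left, z up; its yaw varies within 0.35 rad. 'Plate' coordinates below are in this frame, in mm.
- nest_mouth (a point): Mouth of the channel: middle of the start of its straight part, plate (0, 45, 18). Two steel rails, 8 mm thick and 9 mm high, make a channel 55 mm wide along plate x from x = -2 to 84, centred at y = 45 (the right rail has a gap for the keeper). In front the rails flare outwards by 0.25 rad to x = -60, where the mouth is about 84 mm wide.
- nest_home (a point): Where the bearing's centre is when it is fully home, touching the straight 9 mm high back stop at the far end of the channel: plate (60, 45, 18).
- bearing_center (a point): Centre of the loose ball bearing to be seated: a plain metal ring, 52 mm outer diameter, 12 mm high, about 60 g, lying flat on the plate near the mouth of the channel (the largest loose ring on the plate). This point is 6 mm above the plate's top.
- lever (a joint): Lever angle, rad: 0 = open, leaning 0.3 from vertical to plate -y (right); 0.4 = first click, leaning 0.1 to plate +y (left); 0.8 = second, last, hard stop, leaning 0.5 to +y. A spring detent draws it into each; leaving 0 or 0.4 takes about 0.3 N m about the pivot (4 to 12 N at the knob, with friction); past about 0.62 it snaps to the last stop and stays. It moves in the plate's y-z plane.
- lever_pivot (a point): Pivot of the lever, plate (24, -60, 44), axis parallel to plate x. The lever stands right of the channel between two round dark cheeks of 36 mm radius about the pivot (30 mm over both), on a 36 mm long pin, over two dark bars 75 mm long in y and 14 mm high.
- lever_knob (a point): Centre of the lever's round black knob, 24 mm diameter, 85 mm from the pivot, on a steel rod of 10 mm diameter. At the open position it is at plate (24, -85, 125), at the first click at (24, -52, 129), at the last stop at (24, -19, 119).
- keeper_tip (a point): Centre of the end face of the keeper, a steel bar 14 mm wide (x) and 11 mm high, that the lever slides along plate +y by 45 mm across the channel at plate x = 17 to 31: end at plate y = 10 when open, 55 at the last stop, just behind a bearing that is home. A bearing not fully home blocks it.
- spare_gear: Small loose spur gear, 34 mm diameter, 14 mm high, standing on the far right corner of the plate; leave it alone. Origin: centre of its underside.
- small_bearing: Smaller loose bearing, 38 mm diameter, 10 mm high, lying on the near right part of the plate; leave it alone. Origin: centre of its underside.
- spanner: Loose open-ended spanner, 155 x 26 x 6 mm, on the bench right of the plate; leave it alone. Origin: centre of its underside.
- sun_shaft: Loose steel shaft with a small gear, 16 mm diameter, 61 mm high, standing on the bench right of the plate; leave it alone. Origin: centre of its underside.
- seal: Loose black rubber shaft seal, 45 mm diameter, 8 mm high, on the bench left of the plate; leave it alone. Origin: centre of its underside.
Not all that is in view belongs to the job. Leave any orange, purple or yellow look-alike of the part that bears bearing_center alone.

How it is judged:
On the way, in this order (a step that is already met when the one before it is completed fails the run):
1. the bearing is fully home against the back stop (within 4 mm) while the lever is still in its open position (below 0.15 rad) (horizontal distance between bearing_center and nest_home below 0.004 m and value of joint lever below 0.15 rad), for 0.2 s.
2. the lever is at its second and last stop (above 0.75 rad) with the bearing home (value of joint lever above 0.75 rad and horizontal distance between bearing_center and nest_home below 0.004 m), for 0.2 s.
At the end, for the whole second after the job is handed in: The lever rests at its second and last stop (above 0.75 rad), the keeper bar's end is beyond plate y = 50 mm, and the bearing lies flat on the plate with its centre within 4 mm of home (all of step 2 and z of bearing_center in the frame of nest_fixture below 0.021 m and y of keeper_tip in the frame of nest_fixture above 0.05 m); the robot touches nothing.
It fails at once if the bearing is lifted more than 12 mm off the plate (z of bearing_center in the frame of nest_fixture above 0.03 m).
It fails at once if another loose part is moved by more than 20 mm (distance of any of spare_gear, small_bearing, spanner, sun_shaft, seal from where it was at the start of the episode above 0.02 m).
It also fails if it takes over 40 s, if anything falls off the work surface, if the arm or the gripper's body presses on something with over 40 N, if the wrist force passes 120 N, or if a joint passes its speed limit or range.

### The arm

A 7-joint arm with a two-finger parallel gripper is mounted at the origin on a cart in front of the work surface, level with it; the furniture and walls round the work are solid. World frame = base frame: x ahead of the robot, y to its left, z up, the work surface at z = 0. Lengths are in m, angles in rad, forces in N, time in s.
With the tool pointing down it reaches from about 0.4 to 0.75 m from the base axis. Payload 19.5 kg.
Tool frame: the origin (TCP) lies at the very end of the fingers, on their centre line; the grasp point (between the pads) lies 19 mm behind it; z points along the fingers, x is the direction in which the jaws open and shut, and the axes are right-handed (so a half turn about z gives the same grasp; the last joint's range is limited). The gripper opens to 85 mm and grips with 20 to 120 N. Pads are 22 mm wide; open, the fingers measure 114 mm over their backs; the gripper's body (76 mm by 85 mm) begins 54 mm behind the grasp point. The pads swing forward as they close: fully open they stand 13 mm farther back than shut.
Start: joints at [-1.16, 0.707, -0.028, 1.485, 0.022, 0.951, -0.075], TCP at [0.252, 0.517, 0.231] pointing down, gripper open.
Joint ranges: [-2.71, 2.71], [-0.32, 2.16], [-1.57, 1.52], [0, 2.45], [-1.46, 4.6], [0, 2.02], [-2.83, 2.83]. Speed limits (rad/s): [1.89, 1.89, 2.57, 2.57, 3.01, 3.01, 3.01].

### API

Orientations are given as a unit quaternion [x, y, z, w].
In Python, from plant import arm gives the robot as it stands.
- The arm moves only by the tool carry_out, never from a script. Its argument "increments" is a list of rows, each a list of 7 numbers: the finger opening in mm, from 0 to 85.4, then the shift along the tool's x, y, z normalised to -1 to 1, where 1 is 0.06 m, then the turn, a rotation vector about the tool's x, y, z normalised to -1 to 1, where 1 is 30 degrees. In form: [[gripper, x, y, z, ax, ay, az], ...]. A call has 1 to 8 rows; each row shifts and turns the commanded pose from where the row before left it, along the tool's axes as they then stand; what a row does not reach is not made up. A row lasts 1/8 s, in which the tool goes at most 62.5 mm and 10.7 degrees, less where a joint would pass 70% of its speed; a pose out of reach is approached as far as the arm can. A call with a number of a shift or a turn outside -1 to 1 is refused whole. A call with a gripper value outside its range is refused whole. The fingers move at their own pace and stop on an object; "grip_force" is the grip in N (left out, the last holds). Time passes only in rows, so rows that do not move let the fingers close. It gives the time, the measured TCP pose, the force and the opening at its end, in the units of the state.
- arm.get_obs(): the state, without advancing time (a new reading comes with each control period).
- arm.grab_frame(name): name is "scene" or "top"; returns a dict with "image" (384x512x3 uint8, red, green, blue), "fx", "fy", "cx", "cy" (pixels), "dist" ([k1, k2, p1, p2, k3] as OpenCV has them; the pictures are not rectified), "position" and "attitude" of the camera in the world. Camera axes: x right, y down, z forward; pixel columns grow to the right and rows downward; lengths in m; the calibration is good to about 2 mm. A picture is of the moment at which its call begins. There is no depth.
- arm.sign_off(): hands the job in, once; it reports no verdict.
The state is a dict: "time": time; "joints": joint angles; "qvel": joint speeds; "effort": joint torques, N m; "position": TCP position; "tool_rot": TCP orientation; "ft_force": force on the tool from outside, world axes, zero at the start; "ft_torque": the same for the moment, N m; "gripper_width": finger opening in m.
Only numpy, scipy, OpenCV 4.12 (cv2) and the standard library are available. Lean on these libraries where they do the work, as an engineer would, in place of code of your own. Each camera call takes 0.05 s, during which the arm holds its last target. There are 200 camera calls.

## Working session

There is one attempt and no reset: what is moved stays moved. The work goes in short steps, Python scripts to look and compute and a tool call to move; the robot and the scene stay as the last step left them, time stands still between calls to the robot, and variables do not carry over. Pictures are saved under pics/ and viewed, about 8 in all and at most 12, crops included, and the job is handed in when it is done.

Besides the shell and the picture viewer there is one more tool, called as a command line: name --pt "numbers of a row" for each row, then --argument value for the rest. carry_out: Moves the arm, as the interface text tells. Scaled input: -1 to 1 covers 0.06 m each way for a shift and 30 degrees each way for a turn. Its arguments: {"type":"object","properties":{"increments":{"type":"array","items":{"type":"array","items":{"type":"number"}}},"grip_force":{"type":"number"}},"required":["increments"]}

```bash
mkdir -p pics; ls
python3 - <<'E'
from plant import arm
import cv2
for n in("scene","top"):
    f=arm.grab_frame(n)
    cv2.imwrite(f"pics/{n}0.png",f["image"][:,:,::-1])
    print({k:v for k,v in f.items() if k!="image"})
print(arm.get_obs())
E
```

```text
pics
{'fx': 495.12829521211773, 'fy': 495.12829521211773, 'cx': 256.76505064772493, 'cy': 185.96735631800712, 'dist': array([0.07285779, 0.        , 0.        , 0.        , 0.        ]), 'position': array([-0.27435158, -0.73985953,  0.9553164 ]), 'attitude': array([ 0.82781907, -0.33922171,  0.18136383, -0.40835203])}
{'fx': 469.53932566898993, 'fy': 469.53932566898993, 'cx': 261.7035456669273, 'cy': 192.3044703937223, 'dist': array([-0.12623597,  0.        ,  0.        ,  0.        ,  0.        ]), 'position': array([0.25806618, 0.06030348, 1.46868887]), 'attitude': array([-0.69781614,  0.70867419, -0.07590601,  0.07121662])}
{'time': 0.1, 'joints': array([-1.15970228,  0.70702506, -0.02760193,  1.48492874,  0.02200309,
        0.9508694 , -0.07552988]), 'qvel': array([ 0.00081428, -0.00040746,  0.00079385, -0.00219392,  0.00025675,
       -0.00053418, -0.00128378]), 'effort': array([ 1.59894926e-04, -8.84264231e+01,  1.23651914e+00, -2.36444485e+01,
        1.70606602e-02,  5.23050272e-03,  1.60284867e-05]), 'position': array([0.25146206, 0.51685874, 0.23088889]), 'tool_rot': array([ 8.47795971e-01,  5.30322332e-01, -3.82881116e-04,  2.62088865e-04]), 'ft_force': array([ 0.2720372 , -0.54501875, -0.10760966]), 'ft_torque': array([-0.01054575, -0.02062321,  0.02337922]), 'gripper_width': 0.08555348908463958}
```

View pics/top0.png

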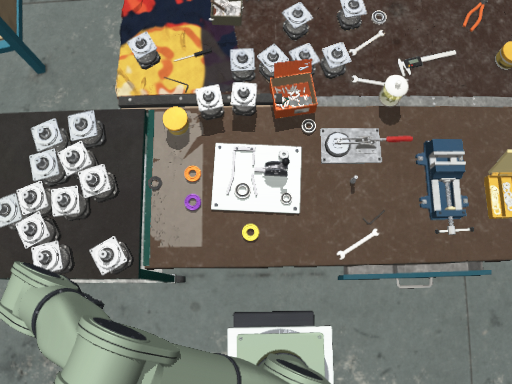

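View pics/scene0.png

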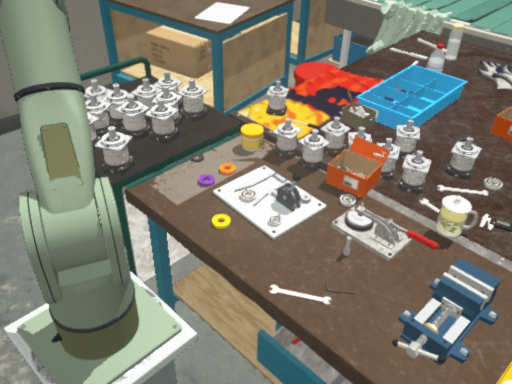

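Top view: the white plate spans about (212–301, 143–214), the bearing is at (243,190), the lever at (275,165) with the knob near (285,158), and the small bearing at (286,198). Next I'll measure the plate and bearing.

```bash
cat > h.py <<'E'
import numpy as np,cv2
from scipy.spatial.transform import Rotation as R
def K(f): return np.array([[f["fx"],0,f["cx"]],[0,f["fy"],f["cy"]],[0,0,1]])
def ray(f,uv,z):
    uv=np.asarray(uv,float).reshape(-1,1,2)
    n=cv2.undistortPoints(uv,K(f),f["dist"])[:,0]
    d=R.from_quat(f["attitude"]).apply(np.c_[n,np.ones(len(n))])
    return f["position"]+d*((z-f["position"][2])/d[:,2])[:,None]
def proj(f,P):
    r=R.from_quat(f["attitude"]).inv(); 
    return cv2.projectPoints(np.asarray(P,float).reshape(-1,3),r.as_rotvec(),r.apply(-f["position"]),K(f),f["dist"])[0][:,0]
E
python3 - <<'E'
from plant import arm
from h import *
f=arm.grab_frame("top");im=f["image"]
hsv=cv2.cvtColor(im,cv2.COLOR_RGB2HSV)
m=((hsv[...,2]>190)&(hsv[...,1]<40)).astype(np.uint8)
m[:, :190]=0;m[:,320:]=0;m[:135]=0;m[225:]=0
c=max(cv2.findContours(m,0,2)[0],key=cv2.contourArea)
h=cv2.convexHull(c); P=ray(f,h[:,0],0.012)
r=cv2.minAreaRect((P[:,:2]*1000).astype(np.float32)); print(r, cv2.boxPoints(r))
s=cv2.resize(im[135:222,205:310],None,fx=7,fy=6.5,interpolation=cv2.INTER_CUBIC)
cv2.imwrite("pics/topc.png",s[:,:,::-1])
f=arm.grab_frame("scene");im=f["image"]
s=cv2.resize(im[155:240,205:330],None,fx=6,fy=6,interpolation=cv2.INTER_CUBIC)
cv2.imwrite("pics/scenec.png",s[:,:,::-1])
E
```

```text
((616.1136474609375, 64.2284164428711), (278.26617431640625, 218.02589416503906), 86.5302734375) [[498.88004 -68.05205]
 [716.5063  -81.24722]
 [733.3473  196.50888]
 [515.721   209.70406]]
```

View pics/topc.png

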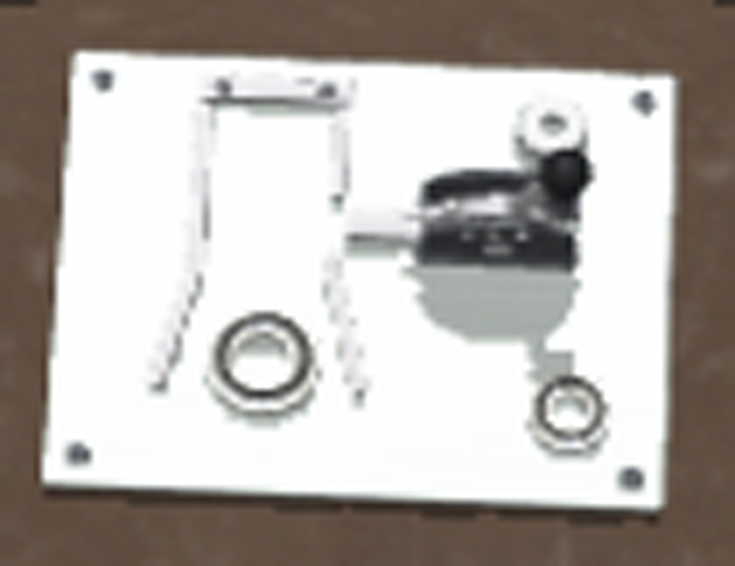

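View pics/scenec.png

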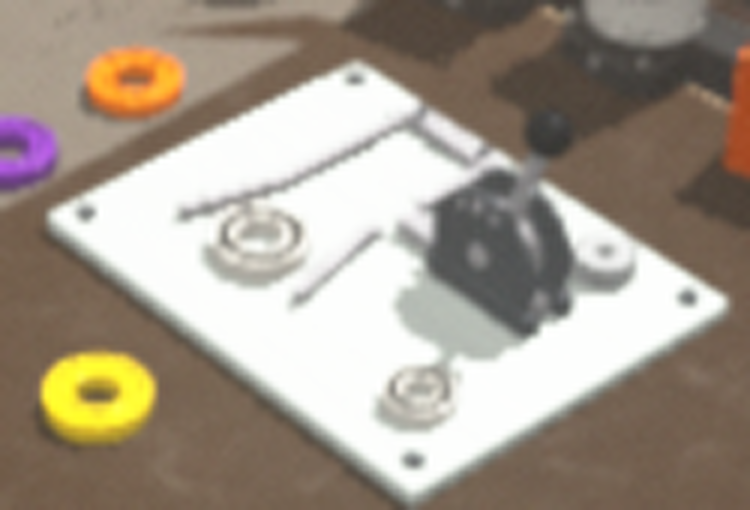

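```bash
cat >> h.py <<'E'
C=np.array([.6161,.0642]);YAW=np.deg2rad(-3.47)
Rm=np.array([[np.cos(YAW),-np.sin(YAW)],[np.sin(YAW),np.cos(YAW)]])
def w2p(p): return (np.asarray(p)[...,:2]-C)@Rm*1000
def p2w(p): return C+Rm@(np.asarray(p)/1000)
def rel(o,tp,z,yaw=YAW):
    "scaled tool-frame shift from obs o to plate xy tp, world z; plus turn about z in units"
    r=R.from_quat(o["tool_rot"]); d=np.r_[p2w(tp),z]-o["position"]
    t=R.from_matrix(np.array([[-np.sin(yaw),np.cos(yaw),0],[np.cos(yaw),np.sin(yaw),0],[0,0,-1]]).T)
    return r.inv().apply(d)/.06, (r.inv()*t).as_rotvec(True)/30, t.inv().apply(d)/.06
E
python3 - <<'E'
from plant import arm
from h import *
f=arm.grab_frame("top");g=arm.grab_frame("scene")
b=ray(f,[205+263/7-.4,135+354/6.5-.4],.024);print("top",w2p(b))
print("bottomrim",w2p(ray(f,[205+263/7-.4,135+366/6.5-.4],.012)))
print("scene",w2p(ray(g,[205+262/6-.4,155+236/6-.4],.024)))
print("backstop L end",w2p(ray(f,[[205+205/7,135+100/6.5],[205+345/7,135+105/6.5]],.021)))
print("knob top",w2p(ray(f,[205+563/7,135+172/6.5],.125)),"scene",w2p(ray(g,[205+548/6,155+132/6],.125)))
s=g["image"];hsv=cv2.cvtColor(s,cv2.COLOR_RGB2HSV)
m=((hsv[...,2]>190)&(hsv[...,1]<40)).astype(np.uint8);m[:,:205]=0;m[:,330:]=0;m[:155]=0;m[240:]=0
print("scene plate corners (crop 50,215;355,62;728,300;412,500)",w2p(ray(g,np.array([[50,215],[355,62],[728,300],[412,497]])/6+[205,155],.012)))
print(rel(arm.get_obs(),[-100,40],.12))
E
```

```text
top [[-43.85758129  42.77459051]]
bottomrim [[-47.24354053  43.02295441]]
scene [[-45.65374604  39.97477923]]
backstop L end [[82.78830207 75.09351259]
 [83.12046996 10.7114971 ]]
knob top [[ 23.89609229 -85.80417998]] scene [[ 25.62112154 -86.22244363]]
scene plate corners (crop 50,215;355,62;728,300;412,500) [[-108.46470863  133.52000776]
 [ 108.09322474  135.31041779]
 [ 109.850553   -141.80415178]
 [-111.80294161 -144.32044895]]
(array([-4.14786403,  6.97052326,  1.85403654]), array([-1.33073360e-04,  7.08655172e-04, -7.49137996e-01]), array([-6.49808476,  4.85527898,  1.85245308]))
```

carry_out --pt "10 0 0 0 0 0 -0.25" --pt "10 0 0 0 0 0 -0.25" --pt "10 0 0 0 0 0 -0.25" --pt "10 0 0 0 0 0 0" --pt "10 -0.6 0.4 0 0 0 0" --pt "10 -0.6 0.4 0 0 0 0" --pt "10 -0.6 0.4 0 0 0 0" --pt "10 -0.6 0.4 0 0 0 0"

```text
time: 1.3
position: [0.3393, 0.3663, 0.2313]
tool_rot: [0.729, 0.684, 0.0, 0.0]
ft_force: [0.9, 0.7, -0.1]
gripper_width: 0.01
```

```bash
python3 -c "
from plant import arm
from h import *
o=arm.get_obs();print(o['position'],w2p(o['position']),rel(o,[-96,43],.10))"
```

```text
[0.33930088 0.36628948 0.23133704] [-294.57588486  284.78212249] (array([-4.01826029,  3.3232911 ,  2.18923805]), array([ 1.80545419e-04, -1.23659557e-05, -6.59718309e-03]), array([-4.02970204,  3.30959808,  2.18895059]))
```

carry_out --pt "10 -0.57 0.47 0 0 0 0" --pt "10 -0.57 0.47 0 0 0 0" --pt "10 -0.57 0.47 0 0 0 0" --pt "10 -0.57 0.47 0 0 0 0" --pt "10 -0.57 0.47 0.5 0 0 0" --pt "10 -0.57 0.47 0.5 0 0 0" --pt "10 -0.57 0.47 0.5 0 0 0" --pt "10 0 0 0.5 0 0 0"

```text
time: 2.3
position: [0.5228, 0.1134, 0.1101]
tool_rot: [0.731, 0.682, -0.0, 0.001]
ft_force: [0.2, 2.2, -0.1]
gripper_width: 0.0103
```

Run:
```python
from plant import arm
from h import *
o=arm.get_obs();print(o['position'],w2p(o['position']),o['ft_force'],rel(o,[-96,43],.017))
f=arm.grab_frame("scene");g=arm.grab_frame("top")
a=cv2.resize(f["image"][120:250,190:340],(600,520));b=cv2.resize(g["image"][130:230,200:310],(200,182))
cv2.imwrite("pics/s1.png",a[:,:,::-1])
```

```text
[0.52277324 0.11339439 0.11006022] [-96.13318768  43.45551505] [ 0.16827284  2.21961717 -0.10445927] (array([-5.16325278e-03,  1.13949736e-03,  1.55101475e+00]), array([ 0.00139283,  0.00297407, -0.01522406]), array([-0.00759192,  0.00221979,  1.5510036 ]))
```

View pics/s1.png

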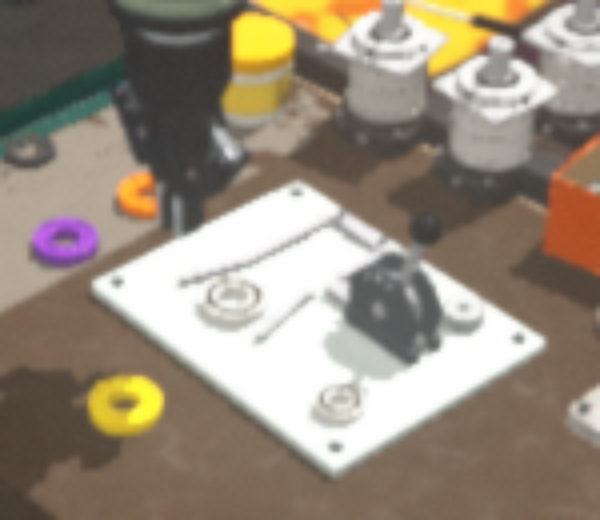

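The view shows the gripper tips at (185,215) above the plate's near-left edge, with the bearing at (230,300) untouched. I'll lower the tool behind it.

carry_out --pt "10 0 0 0.4 0 0 0" --pt "10 0 0 0.4 0 0 0" --pt "10 0 0 0.4 0 0 0" --pt "10 0 0 0.3 0 0 0" --pt "10 0 0 0.05 0 0 0" --pt "10 0 0 0 0 0 0"

```text
time: 3.15
position: [0.5216, 0.1169, 0.0189]
tool_rot: [0.728, 0.685, 0.0, 0.0]
ft_force: [0.3, 0.4, 0.3]
gripper_width: 0.0101
```

Run:
```python
from plant import arm
from h import *
o=arm.get_obs();print(o['position'],w2p(o['position']),o['ft_force'],rel(o,[23,45],.017))
g=arm.grab_frame("top")
cv2.imwrite("pics/t2.png",cv2.resize(g["image"][135:235,200:310],None,fx=6,fy=6,interpolation=2)[:,:,::-1])
```

```text
[0.52160271 0.11685392 0.01894569] [-97.5109694   46.83785437] [0.25596539 0.42423801 0.34128238] (array([-0.03090928,  2.00849518,  0.03344719]), array([ 9.69494877e-04, -3.85740779e-05,  2.64069323e-04]), array([-0.03063091,  2.00851616,  0.03242824]))
```

View pics/t2.png

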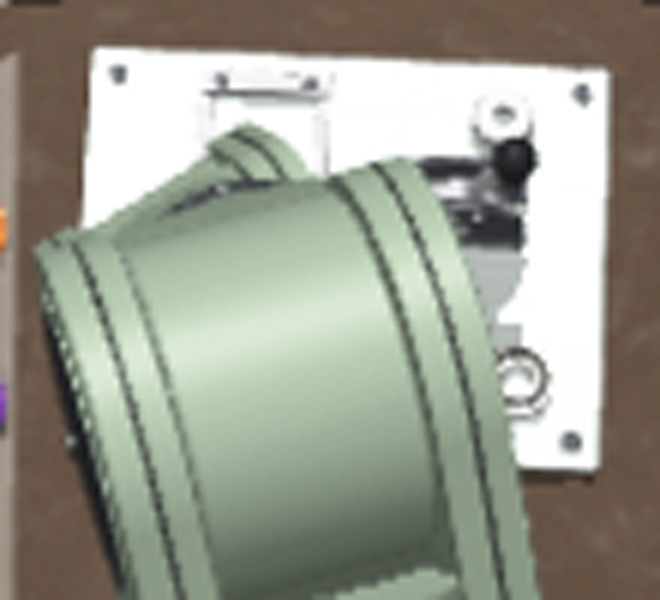

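The arm covers the bearing in this view, but the small bearing at (520,378) and the lever at (515,158) are undisturbed. Now pushing.

carry_out --pt "10 -0.03 0.15 0.02 0 0 0" --pt "10 0 0.15 0 0 0 0" --pt "10 0 0.15 0 0 0 0" --pt "10 0 0.15 0 0 0 0" --pt "10 0 0.15 0 0 0 0" --pt "10 0 0.15 0 0 0 0" --pt "10 0 0.15 0 0 0 0" --pt "10 0 0.15 0 0 0 0"

```text
time: 4.2
position: [0.5937, 0.1105, 0.0171]
tool_rot: [0.728, 0.686, -0.0, -0.0]
ft_force: [-0.8, 0.5, 0.2]
gripper_width: 0.0099
```

carry_out --pt "10 0 0.12 0 0 0 0" --pt "10 0 0.12 0 0 0 0" --pt "10 0 0.12 0 0 0 0" --pt "10 0 0.1 0 0 0 0" --pt "10 0 0.1 0 0 0 0" --pt "10 0 0.05 0 0 0 0" --pt "10 0 0 0 0 0 0"

```text
time: 5.08
position: [0.6297, 0.1083, 0.017]
tool_rot: [0.728, 0.686, -0.0, 0.0]
ft_force: [-0.0, 0.4, -0.1]
gripper_width: 0.0099
```

Run:
```python
from plant import arm
from h import *
o=arm.get_obs();print(o['position'],w2p(o['position']),o['ft_force'],rel(o,[23,45],.017))
g=arm.grab_frame("scene")
cv2.imwrite("pics/s3.png",cv2.resize(g["image"][120:240,200:330],None,fx=5,fy=5,interpolation=2)[:,:,::-1])
```

```text
[0.62972926 0.10830285 0.01701309] [10.93490655 44.84691734] [-0.03556577  0.36378747 -0.13333321] (array([0.00247829, 0.20108581, 0.00021001]), array([-7.55109284e-05,  1.98669800e-04,  6.94366228e-04]), array([0.00255138, 0.20108489, 0.00021823]))
```

View pics/s3.png

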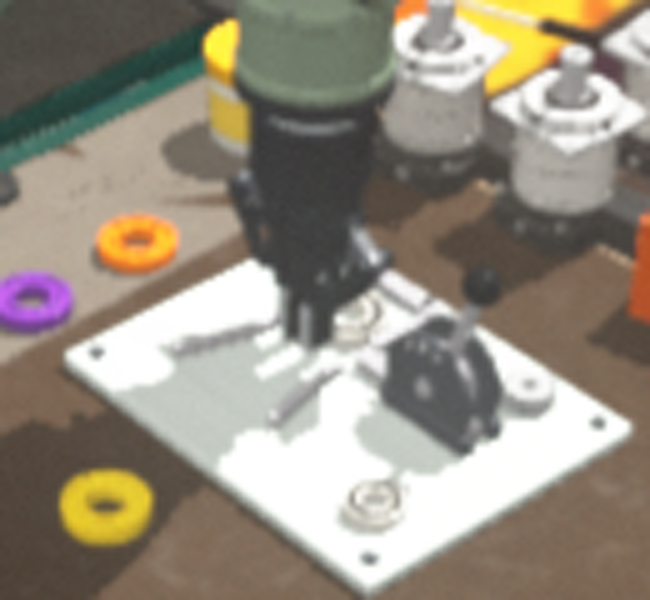

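The bearing, at (355,315), is in the channel ahead of the fingers and close to the back stop. I'll push gently and watch the force.

carry_out --pt "10 0 0.05 0 0 0 0" --pt "10 0 0.05 0 0 0 0" --pt "10 0 0.05 0 0 0 0" --pt "10 0 0 0 0 0 0"

```text
time: 5.62
position: [0.6388, 0.1077, 0.017]
tool_rot: [0.728, 0.685, -0.0, 0.0]
ft_force: [-0.8, 0.3, -0.6]
gripper_width: 0.0101
```

carry_out --pt "10 0 0.03 0 0 0 0" --pt "10 0 0.03 0 0 0 0" --pt "10 0 0 0 0 0 0"

```text
time: 6.0
position: [0.6423, 0.1076, 0.0171]
tool_rot: [0.728, 0.686, -0.0, 0.0]
ft_force: [-0.9, -0.0, 0.4]
gripper_width: 0.0099
```

carry_out --pt "10 0 0.03 0 0 0 0" --pt "10 0 0.03 0 0 0 0" --pt "10 0 0 0 0 0 0"

```text
time: 6.38
position: [0.6449, 0.1074, 0.0168]
tool_rot: [0.728, 0.686, -0.001, -0.001]
ft_force: [-6.9, -0.0, 2.7]
gripper_width: 0.0097
```

carry_out --pt "10 0 0.02 0 0 0 0" --pt "10 0 0 0 0 0 0" --pt "10 0 0 0 0 0 0"

```text
time: 6.75
position: [0.6452, 0.1075, 0.0167]
tool_rot: [0.728, 0.686, -0.002, -0.001]
ft_force: [-12.8, 0.5, 5.5]
gripper_width: 0.0101
```

The stop feels hard: 0.3 mm of movement for 6 N more. I'll back off, lift and check.

carry_out --pt "10 0 -0.1 0 0 0 0" --pt "10 0 -0.3 0 0 0 0" --pt "10 0 -0.3 -0.3 0 0 0" --pt "10 0 0 -0.8 0 0 0" --pt "0 0 0 -0.8 0 0 0" --pt "0 0 0 -0.8 0 0 0" --pt "0 0 0 -0.8 0 0 0" --pt "0 0 0 0 0 0 0"

```text
time: 7.75
position: [0.6063, 0.1102, 0.2306]
tool_rot: [0.728, 0.685, 0.003, 0.002]
ft_force: [-0.2, -0.1, -1.2]
gripper_width: 0.0001
```

Run:
```python
from plant import arm
from h import *
o=arm.get_obs();print(o['position'],w2p(o['position']),o['ft_force'],rel(o,[24,-125],.22))
g=arm.grab_frame("scene")
print(proj(g,[[*p2w(p),z] for p,z in (([60,45],.024),([24,-85],.125))])-[200,120])
cv2.imwrite("pics/s4.png",cv2.resize(g["image"][120:240,200:330],None,fx=5,fy=5,interpolation=2)[:,:,::-1])
```

```text
[0.60632434 0.11015932 0.23058437] [-12.53946205  45.2833755 ] [-0.19496354 -0.14704639 -1.24713111] (array([-2.83846145,  0.60734996,  0.17554254]), array([ 0.01094398, -0.00292621,  0.00042574]), array([-2.83805626,  0.60899103,  0.17640624]))
[[72.27753069 60.08724991]
 [95.63186195 57.02118223]]
```

View pics/s4.png

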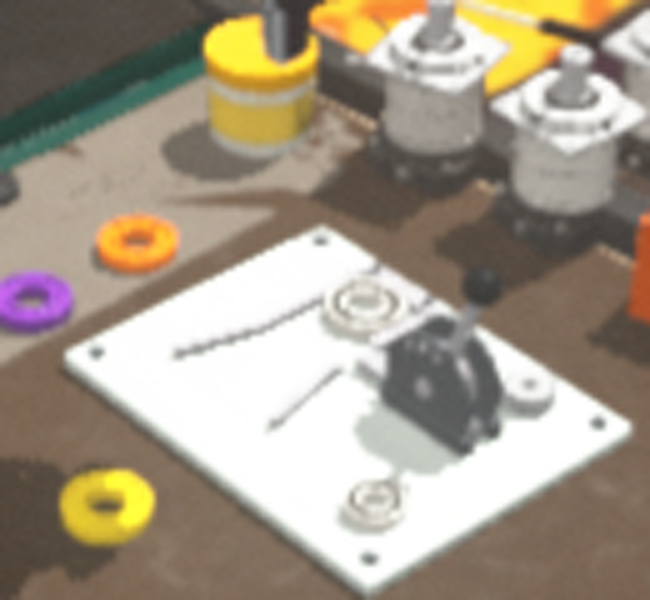

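The bearing, at (362,301), matches the predicted home of (361,300). The lever knob at (484,285) is still in the open position. Next I'll move to the right of the knob.

carry_out --pt "0 -0.6 0.12 0 0 0 0" --pt "0 -0.6 0.12 0 0 0 0" --pt "0 -0.6 0.12 0 0 0 0" --pt "0 -0.6 0.12 0 0 0 0" --pt "0 -0.44 0.13 0 0 0 0" --pt "0 0 0 0 0 0 0"

```text
time: 8.55
position: [0.6312, -0.0647, 0.2258]
tool_rot: [0.729, 0.684, -0.001, -0.0]
ft_force: [-0.3, 0.2, 0.4]
gripper_width: -0.0001
```

carry_out --pt "0 0 0 0.5 0 0 0" --pt "0 0 0 0.5 0 0 0" --pt "0 0 0 0.5 0 0 0" --pt "0 0 0 0.5 0 0 0" --pt "0 0 0 0.05 0 0 0" --pt "0 0 0 0 0 0 0"

```text
time: 9.3
position: [0.6316, -0.0619, 0.1047]
tool_rot: [0.728, 0.686, 0.0, 0.0]
ft_force: [0.0, 0.8, 0.9]
gripper_width: 0.0002
```

Run:
```python
from plant import arm
from h import *
o=arm.get_obs();print(o['position'],w2p(o['position']),o['ft_force'],rel(o,[24,-112],.105))
g=arm.grab_frame("scene")
cv2.imwrite("pics/s5.png",cv2.resize(g["image"][120:240,200:330],None,fx=5,fy=5,interpolation=2)[:,:,::-1])
```

```text
[ 0.63160396 -0.06194296  0.10473497] [  23.11045347 -124.97329728] [0.01938602 0.76256825 0.91776363] (array([ 0.21620913,  0.01501954, -0.00437366]), array([ 0.00078268, -0.00032997,  0.00169561]), array([ 0.21622162,  0.01482578, -0.00441714]))
```

View pics/s5.png

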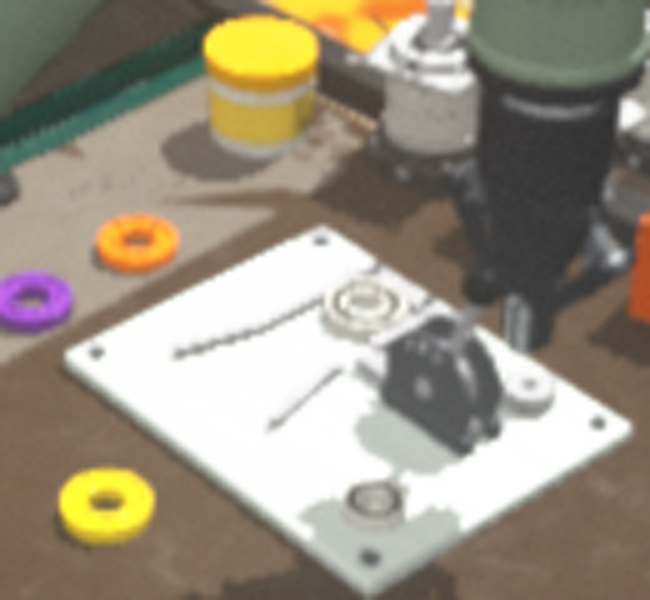

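The fingertips, at (525,335), are just right of the knob at (484,285) and clear of the gear. Pushing left.

carry_out --pt "0 0.15 0.01 0 0 0 0" --pt "0 0.15 0 0 0 0 0" --pt "0 0.1 0 0 0 0 0" --pt "0 0.1 0 0 0 0 0" --pt "0 0.1 0 0 0 0 0" --pt "0 0.1 0 0 0 0 0" --pt "0 0.1 0 0 0 0 0" --pt "0 0.1 0 0 0 0 0"

```text
time: 10.35
position: [0.6352, -0.0091, 0.1041]
tool_rot: [0.728, 0.685, -0.001, 0.0]
ft_force: [-0.7, -4.2, -0.6]
gripper_width: -0.0002
```

carry_out --pt "0 0.1 0 0 0 0 0" --pt "0 0.1 0 0 0 0 0" --pt "0 0.05 0 0 0 0 0" --pt "0 0.05 0 0 0 0 0" --pt "0 0 0 0 0 0 0"

```text
time: 10.98
position: [0.6364, 0.0098, 0.1041]
tool_rot: [0.728, 0.686, 0.0, -0.0]
ft_force: [-0.0, 0.7, -0.1]
gripper_width: 0.0003
```

Run:
```python
from plant import arm
from h import *
o=arm.get_obs();print(o['position'],w2p(o['position']),o['ft_force'])
g=arm.grab_frame("scene")
print((proj(g,[[*p2w(p),z] for p,z in (([24,-19],.119),([24,-52],.129))])-[200,120])*5)
cv2.imwrite("pics/s6.png",cv2.resize(g["image"][120:240,200:330],None,fx=5,fy=5,interpolation=2)[:,:,::-1])
```

```text
[0.63635246 0.00975738 0.10411357] [ 23.51052247 -53.11700528] [-0.00990833  0.73154073 -0.14626441]
[[397.87564347 243.07441686]
 [438.15203588 253.950054  ]]
```

View pics/s6.png

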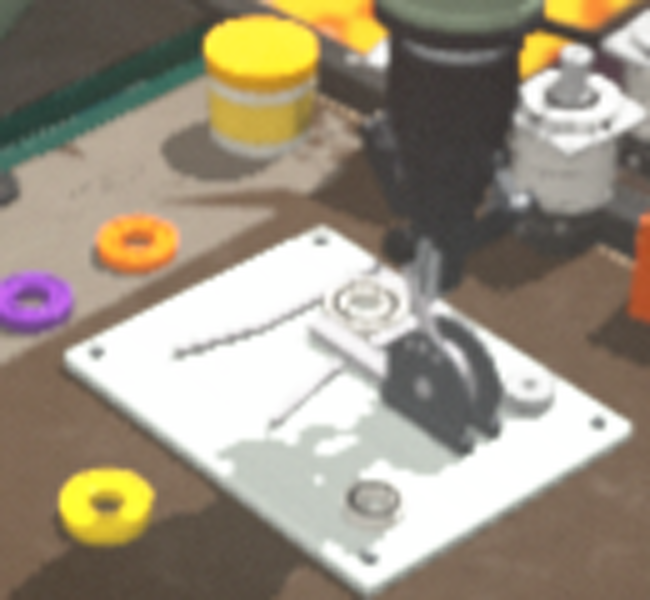

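The knob, at (402,243), matches the last-stop prediction of (398,243), and the keeper is across behind the bearing. A light press will confirm the stop, then I'll retreat.

carry_out --pt "0 0.05 0 0 0 0 0" --pt "0 0.05 0 0 0 0 0" --pt "0 0.04 0 0 0 0 0" --pt "0 0 0 0 0 0 0"

```text
time: 11.52
position: [0.6368, 0.0169, 0.1041]
tool_rot: [0.728, 0.685, -0.001, 0.0]
ft_force: [-1.2, -4.0, -0.1]
gripper_width: 0.0002
```

carry_out --pt "0 -0.3 0 0 0 0 0" --pt "0 -0.5 0 -0.2 0 0 0" --pt "0 -0.3 0 -0.8 0 0 0" --pt "0 0 0 -0.8 0 0 0" --pt "0 0 0 -0.8 0 0 0" --pt "0 0 -0.5 0 0 0 0" --pt "0 0 0 0 0 0 0" --pt "0 0 0 0 0 0 0"

```text
time: 12.52
position: [0.6031, -0.0471, 0.26]
tool_rot: [0.728, 0.685, -0.0, 0.0]
ft_force: [0.2, -0.3, 0.9]
gripper_width: 0.0001
```

Run:
```python
from plant import arm
from h import *
o=arm.get_obs();print(o['time'],o['position'],w2p(o['position']),o['ft_force'])
g=arm.grab_frame("scene")
cv2.imwrite("pics/s7.png",cv2.resize(g["image"][120:240,200:330],None,fx=5,fy=5,interpolation=2)[:,:,::-1])
print((proj(g,[[*p2w([24,55]),.024],[*p2w([60,45]),.024]])-[200,120])*5)
```

```text
12.525 [ 0.60314924 -0.04706696  0.26004109] [  -6.19247796 -111.84681828] [ 0.20164145 -0.28873513  0.85801431]
[[309.00842239 314.91071693]
 [361.38765345 300.43624956]]
```

View pics/s7.png

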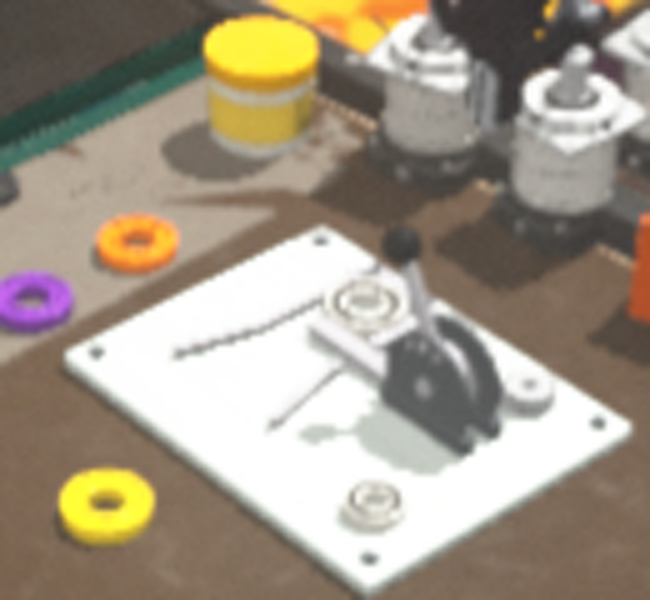

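The knob at (402,243), the keeper end at about (312,328) and the bearing at (363,301) are all at their predicted final places. The gripper is clear.

```bash
python3 -c "
from plant import arm
print(arm.sign_off())"
```

```text
the job is handed in; nothing more can be done
None
```

The job is done and handed in at about 12.5 s. No verdict was reported.

- **Bearing:** I pushed it along the channel with the fingertips, and it met a hard stop at about 13 N. In the camera view it was within 2 px of the projected home position both before and after I moved the lever.
- **Lever:** I pushed the knob past the first click until it snapped over to the last stop. A light press there met about 4 N. The knob was about 4 px (in a 5x enlarged view) from its projected last-stop position.
- **Keeper:** the keeper bar is closed behind the bearing. Its end matched the projected place only roughly, as I compared it by eye.
- **Other parts:** in the pictures, the gear and small bearing on the plate and the look-alike rings stayed where they were. I did not re-check the spanner, shaft or seal, but the arm never came near them.
- **Arm:** it ended clear of everything, with about 1 N left on the force reading, which is noise level.

No check failed. The arm hid the bearing in one top view during the push, so I used the other camera for that step.

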